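# Load the preserving cooker, lid it and set its inner timer knob

### The job

Take the lid off the preserving cooker and set it aside on the counter, put every square jar that is there into the pot, then put the lid back so that it sits flat and fully home. After that turn the inner timer knob clockwise until its pointer line is at the long, thick mark on the deck, without disturbing the outer heat knob beneath it; leave the mug, the storage jar and the pepper mill alone.

Things in the scene. Friction and masses are not known exactly. Their poses are not given: they have to be found in the camera images.
- cooker: Electric preserving cooker, fixed. Origin on the counter under the axis of its open round steel pot. A cream control deck reaches from the pot along the cooker's -x axis to 260 mm from the origin, 140 mm wide, flat top 50 mm above the counter. Two concentric knobs stand on it, on a vertical axis at cooker (-185, 0) mm. Round base of radius 121 mm up to 30 mm.
- pot_floor (a point): centre of the pot's inner floor, 35 mm above the counter; the pot's inner radius is 110 mm, outer 115 mm
- pot_rim (a point): centre of the pot's mouth, at rim height, 120 mm above the counter
- timer_mark (a point): middle of the long, thick black mark (18 by 6 mm) on the deck, 51 mm from the knobs' axis. Thin short marks (6 mm long) lie round the knobs every 30 degrees clockwise, the first on the pot's side (cooker +x); the long one stands 120 degrees clockwise from the first.
- timer (a joint): inner knob (timer), rad: 0 when its pointer line points along the cooker's +x axis (towards the pot), growing clockwise seen from above, range 0 to 4.2; at the long mark it reads 2.094. Stays where it is left; turns with about 0.05 N m.
- timer_grip (a point): on the knobs' axis, 90 mm above the counter, in the inner knob's bar grip; its x axis runs along the bar to the pointer end. Inner knob, aluminium: round skirt of radius 20 mm, 65 to 72 mm above the counter; on it a bar 44 long, 13 thick, 71 to 101 mm above the counter. A black line on the bar's top marks the pointer end.
- timer_tip (a point): top of the pointer end of the inner knob's bar, 21 mm from the axis
- heat (a joint): outer knob (heat), rad, clockwise, range 0 to 4.2; must stay as found. A black ribbed disc of radius 40 mm beneath the inner knob, 51 to 64 mm above the counter; turns very easily (0.025 N m), so fingers on the inner knob must stay above it.
- heat_rim (a point): white line on the top of the outer knob, 34 mm from the axis, 64 mm above the counter
- lid: Loose steel lid, 0.35 kg, on the pot at the start. Origin: centre of its underside, z up. Plug of radius 104 mm, 10 high, fits the pot's mouth; plate of radius 119 mm, 10 to 18 mm above the origin, rests on the rim; black knob on top. On the pot its origin is 110 mm above the counter. The counter at the robot's left, 135 mm round x 0.50 y 0.39 m, is free for laying it down.
- lid_knob (a point): middle of the head of the lid's knob, 45 mm above the lid's origin; the head has radius 18 mm, 30 to 60 mm above the origin, on a thin stem
- jar1: Filled glass jam jar, 46 by 46 mm square and 54 tall, with a round steel cap of radius 19 on top, 66 mm tall in all, 0.15 to 0.3 kg; origin at the centre of its underside, z up, x and y square to its sides. It stands on the counter at the robot's right. Two to four of the four alike jars are there.
- jar2: a jar like jar1
- jar3: a jar like jar1
- jar4: a jar like jar1
- mug: bystander: pink mug, radius 40 mm, 90 mm tall, origin under its centre; leave alone
- storage: bystander: storage jar with cork lid, radius 47 mm, 155 mm tall, origin under its centre; leave alone
- mill: bystander: wooden pepper mill, radius 28 mm, 130 mm tall, origin under its centre; leave alone

How it is judged:
On the way, in this order (a step that is already met when the one before it is completed fails the run):
1. every jar is in the pot (horizontal distance between each of jar1, jar2, jar3, jar4 and pot_floor below 0.095 m and z of each of jar1, jar2, jar3, jar4 in the frame of cooker below 0.075 m), for 0.2 s.
2. the lid is back on the pot, flat and fully home (horizontal distance between lid and pot_rim below 0.012 m and z of lid in the frame of cooker between 0.105 and 0.115 m and angle between lid's own z axis and vertical below 0.06 rad), for 0.2 s.
3. the inner knob's pointer is at the long mark (value of joint timer between 1.954 and 2.234 rad), for 0.2 s.
At the end, for the whole second after the job is handed in: Every jar is within 95 mm of the pot's axis, its underside less than 75 mm above the counter; the lid is on the pot, within 12 mm of centre, its origin 105 to 115 mm above the counter, tilted under 0.06 rad; the inner knob within 0.14 rad of 2.094; lid and inner knob at rest (all of step 1 and all of step 2 and all of step 3 and linear speed of lid below 0.03 m/s and velocity of joint timer below 0.05 rad/s); the robot touches nothing.
It fails at once if the outer heat knob is turned (its rim mark moves more than 4 mm, about 0.12 rad) (distance of heat_rim from where it was at the start of the episode above 0.004 m).
It fails at once if a bystander (mug, storage jar, pepper mill) is moved more than 30 mm (distance of any of mug, storage, mill from where it was at the start of the episode above 0.03 m).
Of jar1, jar2, jar3, jar4 only 2 to 4 are there at a start; the rules pass over those that are not, and their reading is None.
At some moment in a run one of jar1, jar2, jar3, jar4 may be knocked a few centimetres aside while the robot is not near it.
Once in a run the grip may slacken for a moment while it holds something.
It also fails if it takes over 210 s, if anything falls off the work surface, if the arm or the gripper's body presses on something with over 40 N, if the wrist force passes 120 N, or if a joint passes its speed limit or range.

### The arm

A 7-joint arm with a two-finger parallel gripper is mounted at the origin on the work surface. World frame = base frame: x ahead of the robot, y to its left, z up, the work surface at z = 0. Lengths are in m, angles in rad, forces in N, time in s.
With the tool pointing down it reaches from about 0.4 to 0.85 m from the base axis. Payload 4.5 kg.
Tool frame: the origin (TCP) lies between the finger pads; the fingertips stand 11 mm ahead of it and the grasp point (between the pads) lies 8 mm behind it (r.nose_length is the distance from the TCP to the fingertips, in m); z points along the fingers, y is the line along which they close (so a half turn about z gives the same grasp; the last joint's range is limited). The gripper opens to 88 mm and grips with 3 to 60 N. Pads are 18 mm wide; open, the fingers measure 123 mm over their backs; the gripper's body (75 mm by 187 mm) begins 45 mm behind the grasp point.
Start: joints at [0.034, 0.689, -0.195, 1.565, 0.157, 0.902, -0.215], TCP at [0.625, 0, 0.25] pointing down, gripper open.
Joint ranges: [-3.01, 3.01], [-0.46, 2.08], [-1.47, 1.51], [0.13, 2.56], [-1, 4.14], [0.04, 2.09], [-2.66, 2.66]. Speed limits (rad/s): [2.57, 2.57, 3.14, 3.14, 3.14, 3.14, 3.14].

### API

Orientations are given as a unit quaternion [x, y, z, w].
In Python, from plant import get_state, snapshot, camera_model, r gives the robot as it stands.
- The arm moves only by the shell command python3 -m inch 'ROWS' [FORCE]. ROWS is text: rows parted by semicolons, each of 7 numbers parted by spaces: the opening, from -1 (shut) to 1 (fully open), then the shift along the tool's x, y, z in m, then the turn, a rotation vector about the tool's x, y, z in rad. A call has 1 to 20 rows; each row shifts and turns the commanded pose from where the row before left it, along the tool's axes as they then stand; what a row does not reach is not made up. A row lasts 1/12 s, in which the tool goes at most 41.7 mm and 7.16 degrees, less where a joint would pass 70% of its speed; a pose out of reach is approached as far as the arm can. A call is refused whole if a number of a shift passes 0.0417 or a number of a turn 0.125, either way. A call with a gripper value outside its range is refused whole. The fingers move at their own pace and stop on an object; FORCE is the grip in N (left out, the last holds). Time passes only in rows, so rows that do not move let the fingers close. It gives the time, the measured TCP pose, the force, the opening and the grip force at its end, in the units of the state.
- get_state(): the state, without advancing time (a new reading comes with each control period).
- snapshot(name): name is "scene" or "side" or "wrist"; returns (picture, depth): 480x640x3 uint8, red, green, blue; 480x640 float32, m along the optical axis (not along the pixel's ray), 0 where there is no reading.
- camera_model(name): a dict with "intrinsics" (3x3 intrinsics, pixels), "view" (4x4, takes a point from world to camera coordinates). Camera axes: x right, y down, z forward; pixel columns grow to the right and rows downward; lengths in m; the calibration is good to about 2 mm. A picture is of the moment at which its call begins: read the wrist's pose just before it. camera_model takes no time and is no camera call; for the wrist camera it gives the pose at the moment of the call.
- r.finish_job(): hands the job in; it is judged then, once.
The state is a dict: "clock": time; "q": joint angles; "qd": joint speeds; "joint_torque": joint torques, N m; "tool_pos": TCP position; "eef_rot": TCP orientation; "contact_force": force on the tool from outside, world axes, zero at the start; "moment": the same for the moment, N m; "opening": opening from 0.0 (shut) to 1.0 (fully open); "finger_force": force on a finger pad.
Only numpy, scipy, OpenCV 4.12 (cv2) and the standard library are available. Lean on these libraries where they do the work, as an engineer would, in place of code of your own. Each camera call takes 0.05 s, during which the arm holds its last target. There are 200 camera calls.

## Working session

There is one attempt and no reset: what is moved stays moved. The work goes in short steps, Python scripts to look and compute and a shell command to move; the robot and the scene stay as the last step left them, time stands still between calls to the robot, and variables do not carry over. Pictures are saved under pics/ and viewed, at most 14 in all, crops included, and the job is handed in when it is done.

```bash
ls; mkdir -p pics; cat > h.py <<'E'
import numpy as np, cv2
from plant import get_state, snapshot, camera_model, r
def snap(n,name=None):
    m=camera_model(n); p,d=snapshot(n)
    if name: cv2.imwrite('pics/'+name+'.png',p[:,:,::-1])
    return p,d,np.array(m['intrinsics']),np.array(m['view'])
def world(d,K,V):
    v,u=np.mgrid[:480,:640]
    c=np.stack([(u-K[0,2])/K[0,0]*d,(v-K[1,2])/K[1,1]*d,d],-1)
    return (c-V[:3,3])@V[:3,:3]
def ray(u,v,K,V,z):
    R=V[:3,:3]; o=-R.T@V[:3,3]; w=R.T@np.linalg.inv(K)@np.array([u,v,1.])
    return o+w*(z-o[2])/w[2]
E
python3 - <<'E'
from h import *
for n in('scene','side','wrist'):
    p,d,K,V=snap(n,n+'0'); np.savez('pics/'+n+'0.npz',p=p,d=d,K=K,V=V); print(n,-V[:3,:3].T@V[:3,3],V[2,:3])
s=get_state(); print({k:np.round(v,3) for k,v in s.items()}); print(r.nose_length)
E
```

```text
pics
scene [1.4978908  0.32746553 0.91639145] [-0.71746188 -0.2878918  -0.63432386]
side [-0.05062794 -0.73599917  0.96160387] [ 0.51197559  0.5377114  -0.66988614]
wrist [0.62458639 0.07190722 0.38449286] [-0.00228157 -0.27646425 -0.96102149]
{'clock': np.float64(0.15), 'q': array([ 0.034,  0.69 , -0.195,  1.566,  0.157,  0.903, -0.215]), 'qd': array([-0.   , -0.003,  0.001, -0.006,  0.   ,  0.002,  0.   ]), 'joint_torque': array([-1.0000e-03, -5.2786e+01, -1.2680e+00, -1.5359e+01, -5.2000e-02,
        4.0000e-03,  0.0000e+00]), 'tool_pos': array([ 0.625, -0.   ,  0.249]), 'eef_rot': array([ 0.707,  0.707, -0.001, -0.   ]), 'contact_force': array([ 0.038,  1.278, -0.234]), 'moment': array([ 0.033, -0.042,  0.018]), 'finger_force': np.float64(0.0), 'opening': np.float64(0.998)}
0.011
```

View pics/scene0.png

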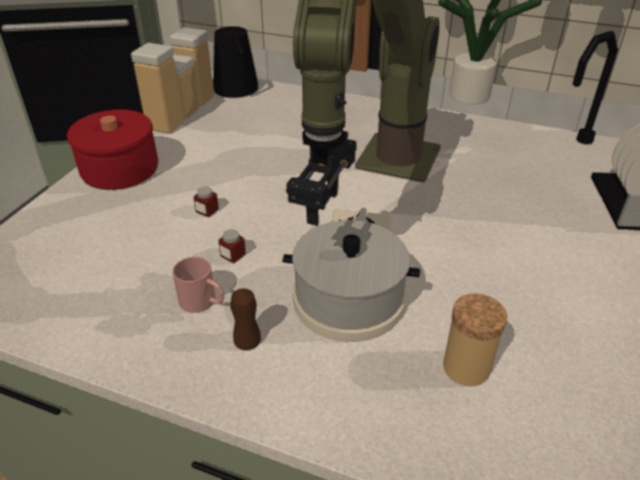

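View pics/side0.png

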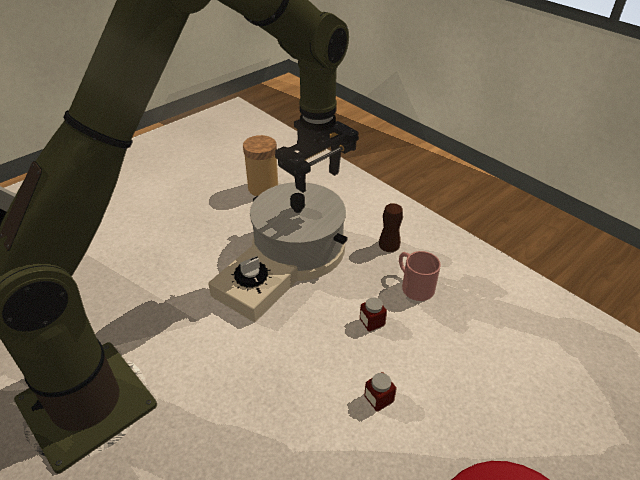

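The scene view shows two jars at (206,202) and (232,246), and the lid knob at (351,244). The side view shows the jars at (373,315) and (380,391), the deck with its knobs at (251,272), and the lid knob at (298,202). Next I measure them.

```bash
cat > meas.py <<'E'
from h import *
def jars(p,d,K,V,verb=True):
    W=world(d,K,V); hsv=cv2.cvtColor(p,cv2.COLOR_RGB2HSV)
    m=((hsv[...,0]<8)|(hsv[...,0]>172))&(hsv[...,1]>150)&(d>0)&(W[...,2]<0.075)&(W[...,2]>0.004)
    n,l,st,c=cv2.connectedComponentsWithStats(m.astype(np.uint8)); out=[]
    for i in range(1,n):
        if st[i,4]<40 or st[i,4]>4000: continue
        q=W[l==i]; cx,cy=np.median(q[:,0]),np.median(q[:,1])
        near=(np.hypot(W[...,0]-cx,W[...,1]-cy)<0.06)&(d>0)
        cap=W[near&(W[...,2]>0.061)&(W[...,2]<0.072)]
        red=W[(l==i)]
        cc=cap[:,:2]
        mid=(cc.max(0)+cc.min(0))/2 if len(cc) else None
        R=cv2.minAreaRect(red[:,:2].astype(np.float32)*1000)
        # side walls: red+label points between 10 and 48 mm
        wl=W[near&(W[...,2]>0.01)&(W[...,2]<0.048)&(np.hypot(W[...,0]-cx,W[...,1]-cy)<0.04)]
        R2=cv2.minAreaRect(wl[:,:2].astype(np.float32)*1000)
        print(st[i],'cap',mid,len(cc),np.ptp(cc,axis=0) if len(cc) else'', 'capmean',cc.mean(0),'rect',np.round(R2[0]),np.round(R2[1]),round(R2[2],1), 'zmax',round(red[:,2].max(),3))
E
python3 - <<'E'
from meas import *
for n in('scene','side'):
    z=np.load(f'pics/{n}0.npz'); p,d,K,V=[z[k] for k in'pdKV']; print(n); jars(p,d,K,V)
    W=world(d,K,V)
    roi=(W[...,0]>.35)&(W[...,0]<.85)&(abs(W[...,1])<.35)&(d>0)
    def circ(m,t):
        q=W[m][:,:2]; 
        if len(q)<10: print(t,len(q)); return
        c,rr=cv2.minEnclosingCircle((q*1000).astype(np.float32)); print(t,len(q),np.round(c,1),round(rr,1),'med',np.round(np.median(q,0)*1000,1), 'z',W[m][:,2].mean())
    lid=roi&(abs(W[...,2]-.128)<.003); 
    nn,l,st,c=cv2.connectedComponentsWithStats(lid.astype(np.uint8)); i=1+st[1:,4].argmax(); circ(l==i,'lid')
    c0=W[l==i][:,:2].mean(0)
    near=np.hypot(W[...,0]-c0[0],W[...,1]-c0[1])<.05
    kn=near&(W[...,2]>.142)&(W[...,2]<.175); circ(kn,'lidknob'); 
    deck=roi&(abs(W[...,2]-.05)<.004)&(np.hypot(W[...,0]-c0[0],W[...,1]-c0[1])<.29); 
    nn,l,st,c=cv2.connectedComponentsWithStats(deck.astype(np.uint8)); i=1+st[1:,4].argmax()
    R=cv2.minAreaRect((W[l==i][:,:2]*1000).astype(np.float32)); print('deck',R,st[i])
    top=roi&(W[...,2]>.096)&(W[...,2]<.105)&(np.hypot(W[...,0]-c0[0],W[...,1]-c0[1])>.14)&(np.hypot(W[...,0]-c0[0],W[...,1]-c0[1])<.23); circ(top,'bar')
    if top.sum()>5: print(cv2.minAreaRect((W[top][:,:2]*1000).astype(np.float32)))
    hd=roi&(abs(W[...,2]-.064)<.004)&(np.hypot(W[...,0]-c0[0],W[...,1]-c0[1])>.14)&(np.hypot(W[...,0]-c0[0],W[...,1]-c0[1])<.23); circ(hd,'heat')
E
```

```text
scene
[  75  145   82   44 1604] cap [ 0.42329174 -0.6555504 ] 158 [0.07726866 0.0928391 ] capmean [ 0.42861853 -0.65015358] rect [ 430. -649.] [19. 78.] 41.1 zmax 0.075
[195 194  22  22 220] cap [ 0.43821503 -0.38641349] 117 [0.04048655 0.03872531] capmean [ 0.43914196 -0.38628319] rect [ 449. -376.] [37. 60.] 42.5 zmax 0.055
[220 237  24  25 271] cap [ 0.57119155 -0.24398928] 149 [0.04047763 0.03798064] capmean [ 0.5723736  -0.24257236] rect [ 584. -233.] [34. 58.] 35.8 zmax 0.057
lid 6373 [611.3  57. ] 120.8 med [625.5  65.7] z 0.12782138522955652
lidknob 325 [611.5  56.7] 20.3 med [620.9  59.6] z 0.16220821266344465
deck ((688.903076171875, 77.74150848388672), (71.51323699951172, 209.76016235351562), 15.205713272094727) [297 294 103  32 276]
bar 115 [611.1  -8.4] 206.2 med [443.   17.4] z 0.10043761568305293
((598.8181762695312, -17.69317626953125), (245.3858642578125, 355.58026123046875), 40.24823760986328)
heat 60 [598.7 -22.9] 212.1 med [407.3  11.1] z 0.06357674782073268
side
[361 303  25  28 350] cap [ 0.56845603 -0.24716559] 189 [0.03906913 0.04013445] capmean [ 0.56713928 -0.2482794 ] rect [ 555. -257.] [31. 58.] 34.9 zmax 0.063
[365 379  31  32 410] cap [ 0.43396699 -0.39150694] 271 [0.0361171  0.03624637] capmean [ 0.43319357 -0.3921582 ] rect [ 423. -402.] [31. 60.] 41.0 zmax 0.06
lid 3973 [607.5  54.4] 121.7 med [595.6  40.6] z 0.12815072051635226
lidknob 221 [608.3  52.3] 20.5 med [603.2  46.7] z 0.16221541013106047
deck ((481.75494384765625, 18.781532287597656), (262.66650390625, 167.38450622558594), 1.4048322439193726) [ 211  244  121   66 2129]
bar 127 [602.2  -5.5] 197.9 med [430.7  12.6] z 0.10066714564557595
((613.2099609375, -18.879684448242188), (246.63726806640625, 351.7543029785156), 45.30247116088867)
heat 369 [582.3 -37.1] 202.5 med [4.15e+02 1.00e-01] z 0.06397169376622376
```

```bash
python3 - <<'E'
import cv2,numpy as np
a=cv2.imread('pics/side0.png')[225:325,195:320]; b=cv2.imread('pics/wrist0.png')
a=cv2.resize(a,None,fx=4,fy=4,interpolation=cv2.INTER_CUBIC); b=cv2.resize(b,(300,225))
c=np.zeros((400,800,3),np.uint8); c[:400,:500]=a; c[:225,500:]=b; cv2.imwrite('pics/c0.png',c)
E
```

```text
(no output)
```

View pics/c0.png

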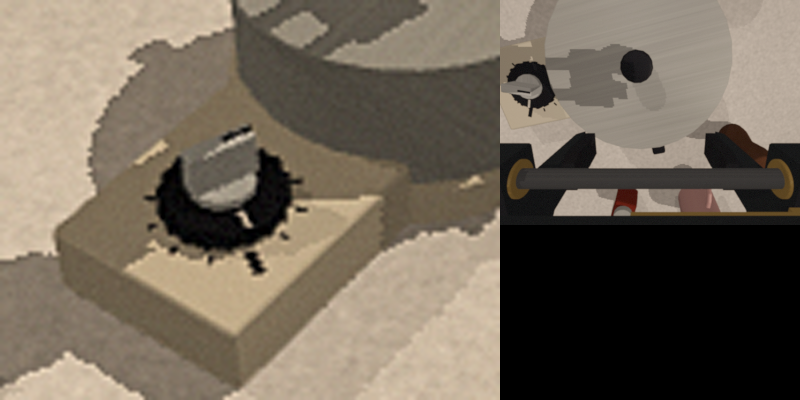

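The crop shows the bar's black pointer line towards the pot (about full-frame px (254,258) in the side view) and the long mark at about (259,290). The two views agree to about 4 mm on opposite sides, so I average them: lid (0.6095, 0.0555), jars (0.570, -0.246) and (0.436, -0.389). Going for the lid.

```bash
python3 -m inch '1 0.019 -0.005 0 0 0 0;1 0.019 -0.005 0.01 0 0 0;1 0.0175 -0.0055 0.02 0 0 0;1 0 0 0.03 0 0 0;1 0 0 0.025 0 0 0;1 0 0 0.017 0 0 0;1 0 0 0 0 0 0;1 0 0 0 0 0 0' 40
python3 -m inch '-1 0 0 0 0 0 0;-1 0 0 0 0 0 0;-1 0 0 0 0 0 0;-1 0 0 0 0 0 0;-1 0 0 0 0 0 0;-1 0 0 0 0 0 0;-1 0 0 0 0 0 0;-1 0 0 0 0 0 0'
```

```text
clock: 0.82
tool_pos: [0.609, 0.0554, 0.1471]
eef_rot: [0.707, 0.707, -0.001, -0.001]
contact_force: [0.4, 0.5, 1.1]
opening: 1.0
finger_force: 0.0
clock: 1.48
tool_pos: [0.6095, 0.0555, 0.1478]
eef_rot: [0.707, 0.707, 0.0, 0.0]
contact_force: [0.0, -1.3, 0.3]
opening: 0.416
finger_force: 0.0
```

```bash
python3 -m inch '-1 0 0 0 0 0 0;-1 0 0 0 0 0 0;-1 0 0 0 0 0 0;-1 0 0 0 0 0 0;-1 0 0 0 0 0 0' 50
python3 -m inch '-1 0 0 -0.01 0 0 0;-1 0 0 -0.015 0 0 0;-1 0 0 -0.02 0 0 0;-1 0 0 -0.01 0 0 0;-1 0 0 0 0 0 0;-1 0 0 0 0 0 0'
```

```text
clock: 1.9
tool_pos: [0.6096, 0.0555, 0.1478]
eef_rot: [0.707, 0.707, 0.0, 0.0]
contact_force: [0.1, 0.5, 1.8]
opening: 0.395
finger_force: 50.0
clock: 2.4
tool_pos: [0.6095, 0.0555, 0.2029]
eef_rot: [0.707, 0.707, 0.0, 0.0]
contact_force: [-0.6, -0.4, -3.5]
opening: 0.396
finger_force: 50.0
```

```bash
python3 -m inch '-1 0.012 -0.004 0 0 0 0;-1 0.024 -0.008 0 0 0 0;-1 0.03 -0.01 0 0 0 0;-1 0.03 -0.01 0 0 0 0;-1 0.03 -0.01 0 0 0 0;-1 0.03 -0.01 0 0 0 0;-1 0.03 -0.01 0 0 0 0;-1 0.03 -0.01 0 0 0 0;-1 0.03 -0.01 0 0 0 0;-1 0.03 -0.01 0 0 0 0;-1 0.03 -0.01 0 0 0 0;-1 0.018 -0.005 0 0 0 0;-1 0.01 -0.003 0 0 0 0;-1 0 0 0 0 0 0;-1 0 0 0 0 0 0'
python3 -m inch '-1 0 0 0.015 0 0 0;-1 0 0 0.03 0 0 0;-1 0 0 0.03 0 0 0;-1 0 0 0.03 0 0 0;-1 0 0 0.03 0 0 0;-1 0 0 0.015 0 0 0;-1 0 0 0.006 0 0 0;-1 0 0 0.003 0 0 0;-1 0 0 0 0 0 0;-1 0 0 0 0 0 0'
```

```text
clock: 3.65
tool_pos: [0.4991, 0.3885, 0.2018]
eef_rot: [0.707, 0.707, -0.001, 0.001]
contact_force: [-0.2, -1.5, -3.8]
opening: 0.39
finger_force: 50.0
clock: 4.48
tool_pos: [0.5008, 0.3894, 0.045]
eef_rot: [0.708, 0.707, 0.001, 0.0]
contact_force: [0.4, 0.4, -3.1]
opening: 0.395
finger_force: 50.0
```

```bash
python3 -m inch '-1 0 0 0.004 0 0 0;-1 0 0 0.003 0 0 0;-1 0 0 0 0 0 0;-1 0 0 0 0 0 0'
python3 -m inch '1 0 0 0 0 0 0;1 0 0 0 0 0 0;1 0 0 0 0 0 0;1 0 0 0 0 0 0;1 0 0 0 0 0 0;1 0 0 0 0 0 0'
```

```text
clock: 4.82
tool_pos: [0.5004, 0.3901, 0.0378]
eef_rot: [0.707, 0.707, 0.001, 0.0]
contact_force: [0.6, -0.5, 2.6]
opening: 0.392
finger_force: 50.0
clock: 5.32
tool_pos: [0.4994, 0.3895, 0.0367]
eef_rot: [0.707, 0.707, -0.0, -0.0]
contact_force: [-0.8, -0.0, -0.6]
opening: 0.82
finger_force: 0.0
```

```bash
python3 -m inch '1 0 0 -0.02 0 0 0;1 0 0 -0.04 0 0 0;1 0 0 -0.04 0 0 0;1 0 0 -0.04 0 0 0;1 0 0 -0.04 0 0 0;1 0 0 -0.04 0 0 0;1 0 0 -0.02 0 0 0'
python3 -m inch '1 -0.02 0 0 0 0 0;1 -0.036 0 0 0 0 0;1 -0.036 0 0 0 0 0;1 -0.036 0 0 0 0 0;1 -0.036 0 0 0 0 0;1 -0.036 0 0 0 0 0;1 -0.036 0 0 0 0 0;1 -0.036 0 0 0 0 0;1 -0.036 0 0 0 0 0;1 -0.036 0 0 0 0 0;1 -0.036 0 0 0 0 0;1 -0.036 0 0 0 0 0;1 -0.036 0 0 0 0 0;1 -0.036 0 0 0 0 0;1 -0.036 0 0 0 0 0;1 -0.036 0 0 0 0 0;1 -0.036 0 0 0 0 0;1 -0.036 0 0 0 0 0;1 -0.02 0 0 0 0 0;1 0 0 0 0 0 0'
python3 - <<'E'
from h import *
s=get_state();print(s['tool_pos'],s['eef_rot'])
for n in('wrist','scene','side'):
    p,d,K,V=snap(n,n+'1'); np.savez('pics/'+n+'1.npz',p=p,d=d,K=K,V=V)
from meas import jars
for n in('wrist','scene','side'):
    z=np.load(f'pics/{n}1.npz'); p,d,K,V=[z[k] for k in'pdKV']; print(n); jars(p,d,K,V)
E
```

```text
clock: 5.9
tool_pos: [0.5009, 0.3908, 0.2822]
eef_rot: [0.707, 0.707, 0.004, 0.0]
contact_force: [1.0, 0.4, 0.3]
opening: 0.997
finger_force: 0.0
clock: 7.57
tool_pos: [0.4979, -0.2691, 0.2764]
eef_rot: [0.71, 0.704, -0.002, 0.001]
contact_force: [0.4, 0.1, -0.5]
opening: 0.999
finger_force: 0.0
[ 0.49793397 -0.26908817  0.27644638] [ 0.7102607   0.70393596 -0.00157788  0.00119333]
wrist
[370 134  65  55 751] cap [ 0.56847232 -0.24481044] 1664 [0.03706749 0.03749941] capmean [ 0.56817649 -0.24417944] rect [ 560. -231.] [59. 29.] 32.0 zmax 0.056
[407 187  15   9  59] cap [ 0.56847232 -0.24481044] 1664 [0.03706749 0.03749941] capmean [ 0.56817649 -0.24417944] rect [ 565. -240.] [59.  9.] 32.0 zmax 0.056
[ 233  279   51   64 1316] cap [ 0.43509701 -0.38876716] 1257 [0.03723784 0.0370636 ] capmean [ 0.43545106 -0.38736619] rect [ 444. -376.] [28. 56.] 50.5 zmax 0.056
scene
[  75  146   82   43 1603] cap [ 0.42255208 -0.6557615 ] 162 [0.08073196 0.09008525] capmean [ 0.42871971 -0.65009269] rect [ 432. -649.] [22. 79.] 41.4 zmax 0.075
[195 194  22  22 217] cap [ 0.43898234 -0.38637074] 115 [0.03899633 0.03775703] capmean [ 0.43908294 -0.38663724] rect [ 449. -377.] [34. 59.] 39.9 zmax 0.058
[220 238  24  24 271] cap [ 0.57201988 -0.24433127] 145 [0.03884147 0.03964469] capmean [ 0.57256173 -0.24303887] rect [ 584. -233.] [33. 58.] 34.6 zmax 0.058
side
[360 303  26  28 355] cap [ 0.56764617 -0.24753821] 196 [0.03831641 0.03738551] capmean [ 0.56669807 -0.24862885] rect [ 555. -258.] [30. 59.] 35.4 zmax 0.065
[365 379  31  32 409] cap [ 0.43414612 -0.39144941] 276 [0.03889263 0.03839286] capmean [ 0.43302136 -0.39228353] rect [ 422. -403.] [31. 59.] 39.8 zmax 0.057
```

View pics/wrist1.png

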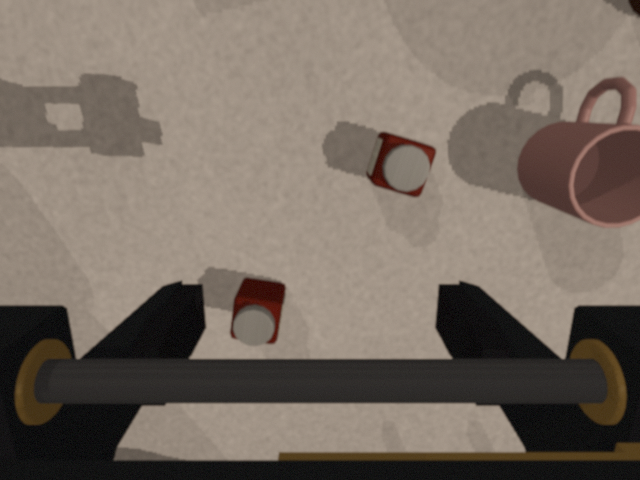

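View pics/scene1.png

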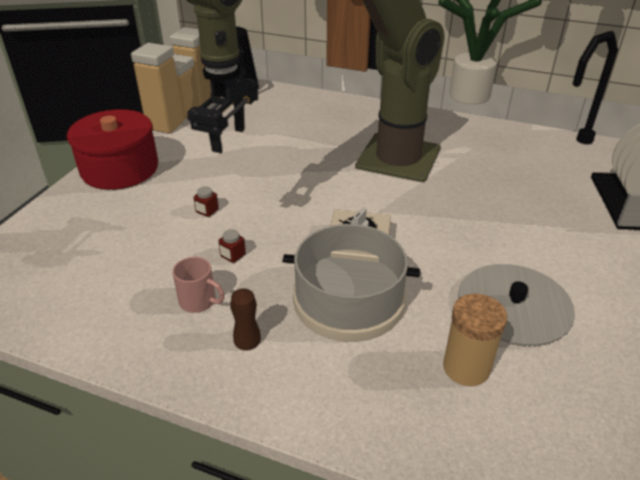

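```bash
cat >> meas.py <<'E'
def ang(W,c,d):
    m=(d>0)&(np.hypot(W[...,0]-c[0],W[...,1]-c[1])<.05)
    top=W[m&(abs(W[...,2]-.054)<.003)][:,:2]*1000
    R=cv2.minAreaRect(top.astype(np.float32)); print('top',len(top),np.round(R[0],1),np.round(R[1],1),round(R[2],1))
    wl=W[m&(W[...,2]>.008)&(W[...,2]<.047)&(np.hypot(W[...,0]-c[0],W[...,1]-c[1])<.036)][:,:2]*1000-np.array(c)*1000
    # wall orientation: angle whose square of half-side 23 best holds the wall points
    a=np.arange(-45,45,1.); e=[np.median(abs(np.max(abs(np.c_[wl@[np.cos(t),np.sin(t)],wl@[-np.sin(t),np.cos(t)]]),1)-23)) for t in np.radians(a)]
    print('walls',len(wl),a[np.argmin(e)],min(e))
E
python3 - <<'E'
from meas import *
cs={'wrist':[(.5685,-.2448),(.4351,-.3888)],'scene':[(.572,-.2442),(.4386,-.3864)],'side':[(.568,-.2473),(.4340,-.3915)]}
for n in cs:
    z=np.load(f'pics/{n}1.npz'); W=world(z['d'],z['K'],z['V'])
    for c in cs[n]: print(n,c); ang(W,c,z['d'])
z=np.load('pics/scene1.npz'); W=world(z['d'],z['K'],z['V']); hsv=cv2.cvtColor(z['p'],cv2.COLOR_RGB2HSV)
for nm,u,v in(('mug',193,262),('mill',243,293),('store',478,310)): print(nm,W[v,u])
E
```

```text
wrist (0.5685, -0.2448)
top 1035 [ 568.5 -244.6] [45.2 45.5] 73.0
walls 333 -19.0 0.5692628757268388
wrist (0.4351, -0.3888)
top 730 [ 435.3 -388.4] [45.1 45.6] 79.9
walls 830 -10.0 0.5740943937491743
scene (0.572, -0.2442)
top 97 [ 572.2 -241.1] [45.  46.4] 68.6
walls 345 -17.0 1.5353830290852208
scene (0.4386, -0.3864)
top 76 [ 445.8 -380.5] [35.6 54.8] 37.8
walls 304 -3.0 2.1972855625627457
side (0.568, -0.2473)
top 118 [ 567.3 -247.9] [47.7 45.2] 71.5
walls 292 -17.0 0.9271624083939596
side (0.434, -0.3915)
top 167 [ 434.  -393.1] [45.6 46. ] 77.6
walls 322 -7.0 0.7224140904504726
mug [ 0.69642408 -0.26676094  0.07551297]
mill [ 0.79229453 -0.09481394  0.13077531]
store [0.70112264 0.32328158 0.1541553 ]
```

The pictures show the lid flat on the counter at the left, scene px (512,303), and an empty pot. There are exactly two jars: A at (0.569, -0.2455) turned -17.5°, and B at (0.4355, -0.389) turned -10°. The mug is 57 mm from A on its +x side, so I'll grip along y. I turn the tool -1.265 rad first.

```bash
cat > go.py <<'E'
import sys
from h import *
from scipy.spatial.transform import Rotation as Ro
def go(x,y,z,yawy=None):
    s=get_state(); R=Ro.from_quat(s['eef_rot']).as_matrix()
    ty=np.degrees(np.arctan2(R[1,1],R[0,1])); 
    print('tool',np.round(s['tool_pos'],4),'tool-y angle',round(ty,2),'tilt',np.round(R[:2,2],4),'shift',np.round(R.T@(np.array([x,y,z])-s['tool_pos']),4),'q7',round(s['q'][6],2), 'turn z' if yawy is not None else '', np.round(np.radians(ty-yawy),3) if yawy is not None else '')
if __name__=='__main__': go(*map(float,sys.argv[1:]))
E
python3 -m inch '1 0 0 0 0 0 -0.115;1 0 0 0 0 0 -0.115;1 0 0 0 0 0 -0.115;1 0 0 0 0 0 -0.115;1 0 0 0 0 0 -0.115;1 0 0 0 0 0 -0.115;1 0 0 0 0 0 -0.115;1 0 0 0 0 0 -0.115;1 0 0 0 0 0 -0.115;1 0 0 0 0 0 -0.115;1 0 0 0 0 0 -0.115;1 0 0 0 0 0 0;1 0 0 0 0 0 0'
python3 go.py .569 -.2455 .15 72.5
python3 - <<'E'
from meas import *
p,d,K,V=snap('wrist','w2'); jars(p,d,K,V)
p,d,K,V=snap('side'); jars(p,d,K,V)
E
```

```text
clock: 8.8
tool_pos: [0.4998, -0.2608, 0.2768]
eef_rot: [0.153, 0.988, 0.0, -0.0]
contact_force: [-0.5, -0.2, -0.7]
opening: 1.002
finger_force: 0.0
tool [ 0.4998 -0.2608  0.2768] tool-y angle 72.45 tilt [0.0001 0.0009] shift [-0.0614  0.0353  0.1269] q7 1.29 turn z -0.001
[ 124  139   73   56 1449] cap [ 0.43471517 -0.3882953 ] 1701 [0.03729101 0.03791137] capmean [ 0.43466902 -0.38739123] rect [ 430. -374.] [57. 30.] 23.0 zmax 0.056
[334 227  49  57 788] cap [ 0.56838803 -0.2445333 ] 1384 [0.0374684  0.03735402] capmean [ 0.56749381 -0.24428029] rect [ 554. -251.] [29. 60.] 25.2 zmax 0.056
[360 303  26  28 355] cap [ 0.56878441 -0.24766102] 192 [0.03792453 0.03689677] capmean [ 0.56708288 -0.24828315] rect [ 555. -257.] [30. 58.] 32.9 zmax 0.063
[365 379  31  32 418] cap [ 0.43408863 -0.39188504] 274 [0.03711706 0.03761567] capmean [ 0.43309173 -0.39215364] rect [ 422. -402.] [30. 59.] 39.0 zmax 0.058
```

```bash
python3 -m inch '1 -0.02 0.0118 0.01 0 0 0;1 -0.0205 0.0118 0.03 0 0 0;1 -0.0205 0.0118 0.03 0 0 0;1 0 0 0.03 0 0 0;1 0 0 0.027 0 0 0;1 0 0 0 0 0 0;1 0 0 0 0 0 0' 40
python3 go.py .5685 -.245 .038 72.5
```

```text
clock: 9.48
tool_pos: [0.5676, -0.2465, 0.149]
eef_rot: [0.152, 0.988, 0.0, -0.001]
contact_force: [-0.1, -1.6, -0.3]
opening: 0.997
finger_force: 0.0
tool [ 0.5676 -0.2465  0.149 ] tool-y angle 72.46 tilt [-0.0028  0.0007] shift [-0.0007  0.0017  0.111 ] q7 1.16 turn z -0.001
```

```bash
python3 -m inch '1 0 0 0.02 0 0 0;1 0 0.001 0.03 0 0 0;1 0 0 0.03 0 0 0;1 0 0 0.02 0 0 0;1 0 0 0.011 0 0 0;1 0 0 0 0 0 0;1 0 0 0 0 0 0;0.5 0 0 0 0 0 0;0 0 0 0 0 0 0;-1 0 0 0 0 0 0;-1 0 0 0 0 0 0;-1 0 0 0 0 0 0;-1 0 0 0 0 0 0;-1 0 0 0 0 0 0;-1 0 0 0 0 0 0;-1 0 0 0 0 0 0;-1 0 0 0 0 0 0'
```

```text
clock: 10.9
tool_pos: [0.5689, -0.2459, 0.0389]
eef_rot: [0.152, 0.988, 0.0, 0.0]
contact_force: [-0.1, 0.8, 2.9]
opening: 0.517
finger_force: 40.0
```

```bash
python3 -m inch '-1 0 0 -0.01 0 0 0;-1 0 0 -0.025 0 0 0;-1 0 0 -0.035 0 0 0;-1 0 0 -0.035 0 0 0;-1 0 0 -0.035 0 0 0;-1 0 0 -0.02 0 0 0;-1 0 0 0 0 0 -0.1;-1 0 0 0 0 0 -0.1;-1 0 0 0 0 0 -0.105;-1 0 0 0 0 0 0'
python3 go.py .6515 .0555 .199 90
```

```text
clock: 11.73
tool_pos: [0.5677, -0.2466, 0.1987]
eef_rot: [-0.001, 1.0, 0.0, -0.001]
contact_force: [-0.0, 0.6, -2.5]
opening: 0.518
finger_force: 40.0
tool [ 0.5677 -0.2466  0.1987] tool-y angle 90.08 tilt [-0.0013  0.0001] shift [-0.0842  0.3019 -0.0004] q7 1.44 turn z 0.001
```

```bash
python3 -m inch '-1 -0.003 0.011 0 0 0 0;-1 -0.007 0.025 0 0 0 0;-1 -0.0085 0.03 0 0 0 0;-1 -0.0085 0.03 0 0 0 0;-1 -0.0085 0.03 0 0 0 0;-1 -0.0085 0.03 0 0 0 0;-1 -0.0085 0.03 0 0 0 0;-1 -0.0085 0.03 0 0 0 0;-1 -0.0085 0.03 0 0 0 0;-1 -0.0085 0.03 0 0 0 0;-1 -0.004 0.016 0 0 0 0;-1 -0.002 0.01 0 0 0 0;-1 0 0 0 0 0 0;-1 0 0 0 0 0 0'
python3 go.py .6515 .0555 .075 90
```

```text
clock: 12.9
tool_pos: [0.6524, 0.0553, 0.1985]
eef_rot: [0.001, 1.0, -0.001, -0.0]
contact_force: [-0.9, -0.5, -3.1]
opening: 0.517
finger_force: 40.0
tool [0.6524 0.0553 0.1985] tool-y angle 89.92 tilt [-0.0009 -0.0015] shift [0.0008 0.0004 0.1235] q7 1.01 turn z -0.001
```

```bash
python3 -m inch '-1 0 0 0.015 0 0 0;-1 0 0 0.03 0 0 0;-1 0 0 0.03 0 0 0;-1 0 0 0.025 0 0 0;-1 0 0 0.014 0 0 0;-1 0 0 0.006 0 0 0;-1 0 0 0.003 0 0 0;-1 0 0 0 0 0 0;-1 0 0 0 0 0 0'
```

```text
clock: 13.65
tool_pos: [0.654, 0.0558, 0.0772]
eef_rot: [0.001, 1.0, 0.0, 0.001]
contact_force: [-0.0, -0.6, -2.7]
opening: 0.514
finger_force: 40.0
```

```bash
python3 -m inch '-1 0 0 0.003 0 0 0;-1 0 0 0 0 0 0;-1 0 0 0 0 0 0;0.5 0 0 0 0 0 0;0.5 0 0 0 0 0 0;0.5 0 0 0 0 0 0;0.5 0 0 0 0 0 0;0.5 0 0 0 0 0 0'
python3 -m inch '0.5 0 0 -0.02 0 0 0;0.5 0 0 -0.04 0 0 0;0.5 0 0 -0.04 0 0 0;0.5 0 0 -0.04 0 0 0;0.5 0 0 -0.03 0 0 0;1 0 0 0 0 0 0;1 0 0 0 0 0 0'
python3 go.py .4355 -.389 .24 80
python3 - <<'E'
from meas import *
p,d,K,V=snap('side','side3'); jars(p,d,K,V)
p,d,K,V=snap('scene','scene3'); jars(p,d,K,V)
E
```

```text
clock: 14.32
tool_pos: [0.6528, 0.0558, 0.0727]
eef_rot: [0.0, 1.0, -0.0, -0.0]
contact_force: [0.1, -0.7, -0.8]
opening: 0.75
finger_force: 0.0
clock: 14.9
tool_pos: [0.6538, 0.0561, 0.2448]
eef_rot: [0.0, 1.0, 0.0, 0.002]
contact_force: [0.2, -0.6, -1.2]
opening: 0.882
finger_force: 0.0
tool [0.6538 0.0561 0.2448] tool-y angle 89.94 tilt [0.0041 0.0006] shift [ 0.2179 -0.4453  0.0037] q7 1.04 turn z 0.174
[300 220  23  17 154] cap [0.65045534 0.05012337] 66 [0.04513358 0.04328172] capmean [0.64265112 0.04123276] rect [647.  35.] [48. 79.] 55.1 zmax 0.075
[365 379  31  32 408] cap [ 0.43378809 -0.39089614] 274 [0.03665377 0.03779292] capmean [ 0.43319973 -0.39233702] rect [ 423. -402.] [30. 59.] 40.0 zmax 0.06
[  76  147   81   42 1600] cap [ 0.42193818 -0.65752295] 166 [0.07937721 0.08774472] capmean [ 0.42952215 -0.65129314] rect [ 431. -650.] [22. 79.] 40.9 zmax 0.075
[195 194  22  22 219] cap [ 0.43752399 -0.38835386] 113 [0.04001944 0.03763323] capmean [ 0.43916418 -0.38693532] rect [ 450. -377.] [37. 60.] 38.5 zmax 0.058
```

```bash
python3 -m inch '1 0.01 -0.02 0 0 0 0;1 0.017 -0.035 0 0 0 0;1 0.017 -0.035 0 0 0 0;1 0.017 -0.035 0 0 0 0;1 0.017 -0.035 0 0 0 0;1 0.017 -0.035 0 0 0 0;1 0.017 -0.035 0 0 0 0;1 0.017 -0.035 0 0 0 0;1 0.017 -0.035 0 0 0 0;1 0.017 -0.035 0 0 0 0;1 0.017 -0.035 0 0 0 0;1 0.017 -0.035 0 0 0 0;1 0.017 -0.035 0 0 0 0;1 0.008 -0.02 0 0 0 0;1 0 0 0 0 0 0.087;1 0 0 0 0 0 0.087;1 0 0 0 0 0 0;1 0 0 0 0 0 0'
python3 go.py .4355 -.389 .148 80
python3 - <<'E'
from meas import *
p,d,K,V=snap('wrist','w4'); jars(p,d,K,V); ang(world(d,K,V),(.4352,-.3886),d)
E
```

```text
clock: 16.5
tool_pos: [0.4299, -0.4034, 0.2413]
eef_rot: [0.086, 0.996, 0.001, -0.001]
contact_force: [-0.9, -0.6, -0.2]
opening: 0.999
finger_force: 0.0
tool [ 0.4299 -0.4034  0.2413] tool-y angle 80.15 tilt [-0.0023  0.0018] shift [-0.0033  0.015   0.0933] q7 1.65 turn z 0.003
[311 174  55  61 967] cap [ 0.43440471 -0.38890228] 1891 [0.03735777 0.03704928] capmean [ 0.4338637  -0.38879061] rect [ 412. -386.] [44.  5.] 84.9 zmax 0.057
top 1165 [ 434.5 -388.6] [45.  45.5] 79.8
walls 354 -12.0 0.8784073772388936
```

```bash
python3 -m inch '1 -0.0015 0.007 0.015 0 0 0;1 -0.0015 0.008 0.03 0 0 0;1 0 0 0.03 0 0 0;1 0 0 0.03 0 0 0;1 0 0 0.03 0 0 0;1 0 0 0.03 0 0 0;1 0 0 0.022 0 0 0;1 0 0 0.012 0 0 0;1 0 0 0 0 0 0;1 0 0 0 0 0 0'
python3 go.py .4350 -.3885 .038 80
```

```text
clock: 17.38
tool_pos: [0.4364, -0.3894, 0.0437]
eef_rot: [0.087, 0.996, 0.0, -0.0]
contact_force: [0.2, -1.3, 1.2]
opening: 0.998
finger_force: 0.0
tool [ 0.4364 -0.3894  0.0437] tool-y angle 80.07 tilt [-0.0001  0.0006] shift [0.0015 0.0006 0.0057] q7 1.43 turn z 0.001
```

```bash
python3 -m inch '1 0.001 0 0.005 0 0 0;1 0 0 0 0 0 0;0 0 0 0 0 0 0;-1 0 0 0 0 0 0;-1 0 0 0 0 0 0;-1 0 0 0 0 0 0;-1 0 0 0 0 0 0;-1 0 0 0 0 0 0;-1 0 0 0 0 0 0;-1 0 0 0 0 0 0;-1 0 0 0 0 0 0;-1 0 0 0 0 0 0'
python3 -m inch '-1 0 0 -0.01 0 0 0;-1 0 0 -0.025 0 0 0;-1 0 0 -0.035 0 0 0;-1 0 0 -0.035 0 0 0;-1 0 0 -0.035 0 0 0;-1 0 0 -0.02 0 0 0;-1 0 0 0 0 0 -0.087;-1 0 0 0 0 0 -0.087;-1 0 0 0 0 0 0'
python3 go.py .5675 .0555 .199 90
```

```text
clock: 18.38
tool_pos: [0.4351, -0.3897, 0.0388]
eef_rot: [0.087, 0.996, -0.0, 0.0]
contact_force: [-0.5, -0.1, 0.9]
opening: 0.518
finger_force: 40.0
clock: 19.13
tool_pos: [0.4346, -0.3896, 0.1994]
eef_rot: [-0.001, 1.0, -0.0, -0.0]
contact_force: [-0.4, 0.2, -3.1]
opening: 0.515
finger_force: 40.0
tool [ 0.4346 -0.3896  0.1994] tool-y angle 90.08 tilt [-0.0001 -0.0001] shift [-1.335e-01  4.449e-01  3.000e-04] q7 1.71 turn z 0.001
```

```bash
python3 -m inch '-1 -0.003 0.011 0 0 0 0;-1 -0.0075 0.025 0 0 0 0;-1 -0.01 0.033 0 0 0 0;-1 -0.01 0.033 0 0 0 0;-1 -0.01 0.033 0 0 0 0;-1 -0.01 0.033 0 0 0 0;-1 -0.01 0.033 0 0 0 0;-1 -0.01 0.033 0 0 0 0;-1 -0.01 0.033 0 0 0 0;-1 -0.01 0.033 0 0 0 0;-1 -0.01 0.033 0 0 0 0;-1 -0.01 0.033 0 0 0 0;-1 -0.01 0.033 0 0 0 0;-1 -0.009 0.03 0 0 0 0;-1 -0.004 0.016 0 0 0 0;-1 0 0 0 0 0 0;-1 0 0 0 0 0 0'
python3 go.py .5675 .0555 .075 90
```

```text
clock: 20.55
tool_pos: [0.5681, 0.0574, 0.1984]
eef_rot: [-0.001, 1.0, 0.0, -0.001]
contact_force: [0.0, -0.7, -3.2]
opening: 0.514
finger_force: 40.0
tool [0.5681 0.0574 0.1984] tool-y angle 90.06 tilt [-0.0012  0.0004] shift [ 0.0004 -0.002   0.1234] q7 0.92 turn z 0.001
```

```bash
python3 -m inch '-1 0 -0.001 0.015 0 0 0;-1 0 0 0.03 0 0 0;-1 0 0 0.03 0 0 0;-1 0 0 0.025 0 0 0;-1 0 0 0.014 0 0 0;-1 0 0 0.006 0 0 0;-1 0 0 0.004 0 0 0;-1 0 0 0 0 0 0;-1 0 0 0 0 0 0'
```

```text
clock: 21.3
tool_pos: [0.5696, 0.0541, 0.0756]
eef_rot: [0.001, 1.0, 0.0, 0.001]
contact_force: [0.3, 0.2, -2.5]
opening: 0.518
finger_force: 40.0
```

```bash
python3 -m inch '-1 0 0 0.002 0 0 0;-1 0 0 0 0 0 0;0.5 0 0 0 0 0 0;0.5 0 0 0 0 0 0;0.5 0 0 0 0 0 0;0.5 0 0 0 0 0 0;0.5 0 0 0 0 0 0'
python3 -m inch '0.5 0 0 -0.02 0 0 0;0.5 0 0 -0.04 0 0 0;0.5 0 0 -0.04 0 0 0;0.5 0 0 -0.04 0 0 0;0.5 0 0 -0.04 0 0 0;1 0 0 -0.02 0 0 0;1 0 0 0 0 0 0;1 0 0 0 0 0 0'
python3 - <<'E'
from meas import *
s=get_state();print(s['tool_pos'])
for n in('wrist','side','scene'):
    p,d,K,V=snap(n,n+'5'); np.savez('pics/'+n+'5.npz',p=p,d=d,K=K,V=V)
E
```

```text
clock: 21.88
tool_pos: [0.569, 0.0544, 0.0728]
eef_rot: [0.0, 1.0, 0.0, 0.0]
contact_force: [-0.3, 0.4, -0.1]
opening: 0.751
finger_force: 0.0
clock: 22.55
tool_pos: [0.5693, 0.0543, 0.2737]
eef_rot: [0.001, 1.0, 0.0, 0.001]
contact_force: [-0.8, -0.3, -1.1]
opening: 0.952
finger_force: 0.0
[0.56929923 0.05427571 0.2736513 ]
```

View pics/wrist5.png

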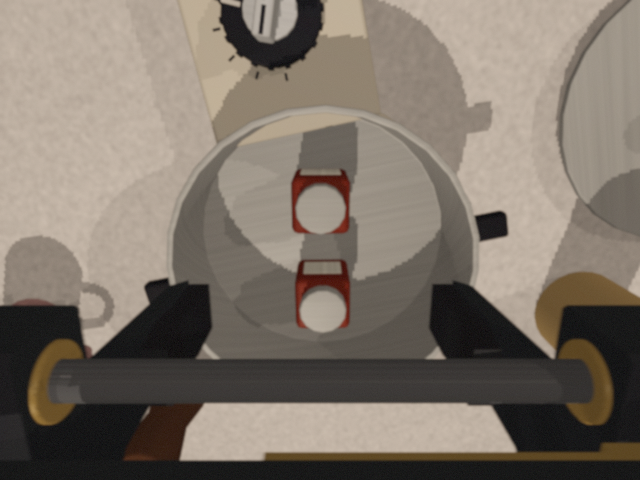

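Both jars stand upright in the pot, with caps at wrist px (320,207) and (323,308). Next I check the pot rim's centre and the lid's position.

```bash
python3 - <<'E'
from h import *
from scipy.optimize import least_squares
for n in('wrist','side','scene'):
    z=np.load(f'pics/{n}5.npz'); d=z['d'];W=world(d,z['K'],z['V'])
    rr=np.hypot(W[...,0]-.6095,W[...,1]-.0555)
    q=W[(d>0)&(abs(W[...,2]-.12)<.002)&(abs(rr-.1125)<.01)][:,:2]
    f=least_squares(lambda a:np.hypot(q[:,0]-a[0],q[:,1]-a[1])-.1125,[.61,.055],loss='soft_l1',f_scale=.002)
    print(n,len(q),np.round(f.x,4),np.std(f.fun))
    k=(d>0)&(np.hypot(W[...,0]-.5,W[...,1]-.39)<.04)&(W[...,2]>.056)&(W[...,2]<.064)
    if k.sum()>10: 
        q=W[k][:,:2]; print('lidknob',k.sum(),(q.max(0)+q.min(0))/2,np.ptp(q,axis=0),W[k][:,2].mean())
E
python3 go.py .4998 .3898 .274 0
```

```text
wrist 4239 [0.61  0.057] 0.0015509885693390736
side 349 [0.6087 0.0535] 0.0020602218932623422
lidknob 79 [0.49955005 0.3870986 ] [0.03317283 0.03597878] 0.05968546003565558
scene 520 [0.612  0.0574] 0.0018908724703217221
lidknob 167 [0.50126663 0.39143893] [0.03931935 0.03487577] 0.059558290454632505
tool [0.5679 0.0538 0.271 ] tool-y angle 89.96 tilt [-0.0033 -0.0009] shift [ 0.0684  0.336  -0.0031] q7 0.99 turn z 1.57
```

```bash
python3 -m inch '1 0.003 0.015 0 0 0 0;1 0.006 0.03 0 0 0 0;1 0.007 0.035 0 0 0 0;1 0.007 0.035 0 0 0 0;1 0.007 0.035 0 0 0 0;1 0.007 0.035 0 0 0 0;1 0.007 0.035 0 0 0 0;1 0.007 0.035 0 0 0 0;1 0.007 0.035 0 0 0 0;1 0.006 0.028 0 0 0 0;1 0.0035 0.018 0 0 0 0;1 0 0 0 0 0 0;1 0 0 0 0 0 0'
python3 go.py .5003 .3895 .038 90
python3 - <<'E'
from h import *
p,d,K,V=snap('wrist','w6'); W=world(d,K,V)
k=(d>0)&(np.hypot(W[...,0]-.5,W[...,1]-.39)<.04)&(W[...,2]>.056)&(W[...,2]<.064); q=W[k][:,:2]
if len(q): print(len(q),(q.max(0)+q.min(0))/2,np.ptp(q,axis=0))
E
```

```text
clock: 23.78
tool_pos: [0.5006, 0.3907, 0.2709]
eef_rot: [-0.001, 1.0, -0.001, -0.001]
contact_force: [-0.6, -0.4, -0.6]
opening: 0.999
finger_force: 0.0
tool [0.5006 0.3907 0.2709] tool-y angle 90.1 tilt [-0.0023 -0.0022] shift [-0.0003 -0.0006  0.2329] q7 0.49 turn z 0.002
1358 [0.49996018 0.39123397] [0.03471771 0.03463238]
```

```bash
python3 -m inch '1 0 0 0.02 0 0 0;1 0 0 0.035 0 0 0;1 0 0 0.035 0 0 0;1 0 0 0.035 0 0 0;1 0 0 0.035 0 0 0;1 0 0 0.035 0 0 0;1 0 0 0.022 0 0 0;1 0 0 0.012 0 0 0;1 0 0 0 0 0 0;1 0 0 0 0 0 0' 40
python3 go.py .5 .3905 .0378 90
```

```text
clock: 24.67
tool_pos: [0.5024, 0.3894, 0.0439]
eef_rot: [0.001, 1.0, -0.0, 0.0]
contact_force: [0.2, -1.0, 0.5]
opening: 1.0
finger_force: 0.0
tool [0.5024 0.3894 0.0439] tool-y angle 89.88 tilt [ 0.0002 -0.0006] shift [0.0024 0.0011 0.0061] q7 0.33 turn z -0.002
```

```bash
python3 -m inch '1 0.002 0.001 0.006 0 0 0;1 0 0 0 0 0 0;0 0 0 0 0 0 0;-0.5 0 0 0 0 0 0;-1 0 0 0 0 0 0;-1 0 0 0 0 0 0;-1 0 0 0 0 0 0;-1 0 0 0 0 0 0;-1 0 0 0 0 0 0;-1 0 0 0 0 0 0;-1 0 0 0 0 0 0;-1 0 0 0 0 0 0;-1 0 0 0 0 0 0;-1 0 0 0 0 0 0;-1 0 0 0 0 0 0' 50
python3 -m inch '-1 0 0 -0.01 0 0 0;-1 0 0 -0.02 0 0 0;-1 0 0 -0.03 0 0 0;-1 0 0 -0.03 0 0 0;-1 0 0 -0.03 0 0 0;-1 0 0 -0.03 0 0 0;-1 0 0 -0.015 0 0 0;-1 0 0 -0.005 0 0 0;-1 0 0 0 0 0 0;-1 0 0 0 0 0 0'
python3 go.py .61 .056 .202 90
```

```text
clock: 25.92
tool_pos: [0.4997, 0.3911, 0.0377]
eef_rot: [0.0, 1.0, -0.0, -0.0]
contact_force: [0.4, -0.7, 0.7]
opening: 0.396
finger_force: 50.0
clock: 26.75
tool_pos: [0.4992, 0.3906, 0.2068]
eef_rot: [0.0, 1.0, -0.001, -0.001]
contact_force: [0.1, -0.1, -4.6]
opening: 0.393
finger_force: 50.0
tool [0.4992 0.3906 0.2068] tool-y angle 89.96 tilt [-0.0012 -0.0015] shift [-0.111  -0.3345  0.0051] q7 0.44 turn z -0.001
```

```bash
python3 -m inch '-1 -0.004 -0.012 0 0 0 0;-1 -0.008 -0.024 0 0 0 0;-1 -0.01 -0.03 0 0 0 0;-1 -0.01 -0.03 0 0 0 0;-1 -0.01 -0.03 0 0 0 0;-1 -0.01 -0.03 0 0 0 0;-1 -0.01 -0.03 0 0 0 0;-1 -0.01 -0.03 0 0 0 0;-1 -0.01 -0.03 0 0 0 0;-1 -0.01 -0.03 0 0 0 0;-1 -0.01 -0.03 0 0 0 0;-1 -0.006 -0.018 0 0 0 0;-1 -0.003 -0.0105 0 0 0 0;-1 0 0 0 0 0 0;-1 0 0 0 0 0 0'
python3 go.py .61 .056 .148 90
python3 - <<'E'
from h import *
for n in('scene','side'):
    p,d,K,V=snap(n,n+'7'); W=world(d,K,V)
    k=(d>0)&(np.hypot(W[...,0]-.61,W[...,1]-.056)<.13)&(abs(W[...,2]-.186)<.008); q=W[k]; q=q[np.hypot(q[:,0]-.61,q[:,1]-.056)>.06]
    A=np.linalg.lstsq(np.c_[q[:,:2]-[.61,.056],np.ones(len(q))],q[:,2],rcond=None)[0]
    print(n,len(q),cv2.minEnclosingCircle((q[:,:2]*1000).astype(np.float32)),'tilt,z',A)
E
```

```text
clock: 28.0
tool_pos: [0.6096, 0.0571, 0.2069]
eef_rot: [0.0, 1.0, 0.0, -0.001]
contact_force: [-0.1, 1.3, -3.3]
opening: 0.394
finger_force: 50.0
tool [0.6096 0.0571 0.2069] tool-y angle 89.95 tilt [-0.0019  0.0009] shift [-0.0005 -0.0012  0.0589] q7 0.96 turn z -0.001
scene 4874 ((611.9976196289062, 58.17436981201172), 120.8679428100586) tilt,z [-0.00586284  0.00198778  0.18685456]
side 3013 ((608.17919921875, 55.9919319152832), 121.12126159667969) tilt,z [0.00087743 0.00623897 0.18765555]
```

```bash
python3 -m inch '-1 0 -0.001 0.015 0 0 0;-1 0 0 0.018 0 0 0;-1 0 0 0.01 0 0 0;-1 0 0 0.006 0 0 0;-1 0 0 0.004 0 0 0;-1 0 0 0.003 0 0 0;-1 0 0 0 0 0 0;-1 0 0 0 0 0 0'
python3 go.py .61 .056 .148 90
```

```text
clock: 28.77
tool_pos: [0.6108, 0.0561, 0.1522]
eef_rot: [0.0, 1.0, 0.0, 0.0]
contact_force: [0.2, 0.2, -2.4]
opening: 0.393
finger_force: 50.0
tool [0.6108 0.0561 0.1522] tool-y angle 89.97 tilt [0.0009 0.0003] shift [ 0.0008 -0.0001  0.0042] q7 0.91 turn z -0.001
```

```bash
python3 -m inch '-1 0 0 0.003 0 0 0;-1 0 0 0.002 0 0 0;-1 0 0 0 0 0 0;-1 0 0 0 0 0 0'
python3 -m inch '0 0 0 0 0 0 0;0.3 0 0 0 0 0 0;0.6 0 0 0 0 0 0;1 0 0 0 0 0 0;1 0 0 0 0 0 0;1 0 0 0 0 0 0;1 0 0 0 0 0 0;1 0 0 0 0 0 0;1 0 0 -0.02 0 0 0;1 0 0 -0.04 0 0 0;1 0 0 -0.04 0 0 0;1 0 0 -0.02 0 0 0;1 0 0 0 0 0 0;1 0 0 0 0 0 0'
python3 - <<'E'
from h import *
for n in('scene','side'):
    p,d,K,V=snap(n,n+'8'); np.savez(f'pics/{n}8.npz',p=p,d=d,K=K,V=V); W=world(d,K,V)
    k=(d>0)&(np.hypot(W[...,0]-.61,W[...,1]-.056)<.13)&(abs(W[...,2]-.128)<.008); q=W[k]; q=q[np.hypot(q[:,0]-.61,q[:,1]-.056)>.06]
    A=np.linalg.lstsq(np.c_[q[:,:2]-[.61,.056],np.ones(len(q))],q[:,2],rcond=None)[0]
    print(n,len(q),cv2.minEnclosingCircle((q[:,:2]*1000).astype(np.float32)),'tilt,z',A)
E
python3 go.py .5 .015 .274
```

```text
clock: 29.1
tool_pos: [0.611, 0.0559, 0.1477]
eef_rot: [0.0, 1.0, 0.0, 0.001]
contact_force: [0.0, -0.7, 4.0]
opening: 0.395
finger_force: 50.0
clock: 30.27
tool_pos: [0.611, 0.0559, 0.2679]
eef_rot: [0.001, 1.0, 0.0, 0.001]
contact_force: [0.0, -0.7, -0.2]
opening: 0.996
finger_force: 0.0
scene 5450 ((613.9534301757812, 56.005340576171875), 121.4422378540039) tilt,z [-1.94593583e-03 -1.01565330e-05  1.27670349e-01]
side 3536 ((612.6537475585938, 53.177459716796875), 122.36073303222656) tilt,z [0.00251622 0.00163521 0.12809184]
tool [0.6096 0.0553 0.2655] tool-y angle 89.96 tilt [-0.0022 -0.0009] shift [ 0.1096 -0.0403 -0.0082] q7 1.0
```

The lid is seated flat: its plate top is at 0.128 and its tilt is under 0.003 in both views. Next is the knob.

```bash
python3 -m inch '1 0.015 -0.0035 0 0 0 0;1 0.03 -0.007 0 0 0 0;1 0.03 -0.007 0 0 0 0;1 0.03 -0.007 0 0 0 0;1 0.03 -0.007 0 0 0 0;1 0.03 -0.007 0 0 0 0;1 0.015 -0.0035 0 0 0 0;1 0 0 0 0 0 0;1 0 0 0 0 0 0;1 0 0 0 0 0 0'
python3 - <<'E'
from h import *
s=get_state();print(s['tool_pos'],s['eef_rot'])
p,d,K,V=snap('wrist','w9'); np.savez('pics/w9.npz',p=p,d=d,K=K,V=V)
E
```

```text
clock: 31.2
tool_pos: [0.4315, 0.0142, 0.2663]
eef_rot: [0.0, 1.0, 0.0, 0.0]
contact_force: [0.8, -0.5, 0.6]
opening: 0.997
finger_force: 0.0
[0.4314755  0.01420597 0.2663166 ] [4.77851798e-04 9.99999770e-01 4.51649112e-04 1.66540303e-04]
```

View pics/w9.png

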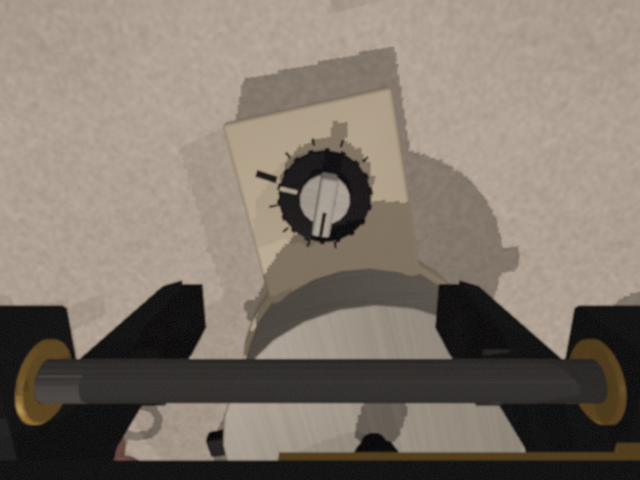

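The picture shows the bar with its pointer line at (323,224) facing the pot, the long mark at (266,175), and the heat knob's white line at (289,190). Now I measure the axis and the angles.

```bash
python3 - <<'E'
from h import *
z=np.load('pics/w9.npz'); p,d,K,V=[z[k] for k in'pdKV']; W=world(d,K,V); g=p.max(2)
n=(np.hypot(W[...,0]-.43,W[...,1]-.014)<.075)&(d>0)
dk=n&(abs(W[...,2]-.064)<.003)
q=(W[dk][:,:2]*1000).astype(np.float32); print('disc top',len(q),cv2.minEnclosingCircle(q))
b=n&(abs(W[...,2]-.101)<.003); q=(W[b][:,:2]*1000).astype(np.float32); R=cv2.minAreaRect(q); print('bar',len(q),R, cv2.boxPoints(R).tolist())
ptr=b&(g<70); ptr&=True; print('pointer',ptr.sum(),W[ptr].mean(0),ptr.nonzero()[1].mean(),ptr.nonzero()[0].mean())
m=n&(abs(W[...,2]-.05)<.004)&(g<60); 
nn,l,st,c=cv2.connectedComponentsWithStats(m.astype(np.uint8),connectivity=8)
for i in range(1,nn):
    if st[i,4]>=5: print('mark',st[i],c[i],np.round(ray(c[i][0],c[i][1],K,V,.0505),4))
deck=(abs(W[...,2]-.05)<.003)&(d>0)&(np.hypot(W[...,0]-.43,W[...,1]-.014)<.15)&(np.hypot(W[...,0]-.6105,W[...,1]-.056)>.13)
q=(W[deck][:,:2]*1000).astype(np.float32); print('deck',cv2.minAreaRect(q))
E
```

```text
disc top 4721 ((447.0283508300781, 17.973331451416016), 58.3165283203125)
bar 1209 ((454.1762390136719, 19.294757843017578), (94.4279556274414, 43.644744873046875), 13.096368789672852) [[403.24554443359375, 29.851341247558594], [413.135009765625, -12.658217430114746], [505.10693359375, 8.738174438476562], [495.21746826171875, 51.24773406982422]]
pointer 37 [0.44057271 0.01644853 0.10224033] 321.94594594594594 224.8108108108108
mark [257 172  19   9  82] [266.02439024 176.12195122] [ 0.4123 -0.03    0.0505]
mark [308 240   2   5   6] [308.5 242. ] [0.4699 0.005  0.0505]
deck ((428.8106689453125, 18.892051696777344), (150.90985107421875, 139.6476593017578), 11.905145645141602)
```

```bash
python3 - <<'E'
from h import *
z=np.load('pics/w9.npz'); p,d,K,V=[z[k] for k in'pdKV']; W=world(d,K,V)
rr=np.hypot(W[...,0]-.429,W[...,1]-.014); d0=(d>0)
b=d0&(rr<.03)&(W[...,2]>.098); q=(W[b][:,:2]*1000).astype(np.float32); print('bar',len(q),cv2.minAreaRect(q),W[b][:,2].mean())
e=d0&(rr<.046)&(W[...,2]>.0605)&(W[...,2]<.067); q=(W[e][:,:2]*1000).astype(np.float32); print('disc',len(q),cv2.minEnclosingCircle(q))
pc=np.array([.6105,.056])
# pot centre -> axis via deck direction
for a in (12,13,13.5): 
    t=np.radians(a); u=np.array([np.cos(t),np.sin(t)]); ax=pc-.185*u; th=t-np.radians(120); print(a,ax,'mark expected',ax+.051*np.array([np.cos(th),np.sin(th)]))
E
```

```text
bar 18709 ((421.2003173828125, 19.370376586914062), (51.3708381652832, 42.96253967285156), 29.50015640258789) 0.3301377828802788
disc 4600 ((428.3497619628906, 18.68910026550293), 39.64019775390625)
12 [0.42954269 0.01753634] mark expected [ 0.41378283 -0.03096755]
13 [0.43024154 0.01438405] mark expected [ 0.41533058 -0.03438749]
13.5 [0.43061156 0.01281261] mark expected [ 0.41612678 -0.0360872 ]
```

```bash
python3 - <<'E'
from h import *
z=np.load('pics/w9.npz'); p,d,K,V=[z[k] for k in'pdKV']; W=world(d,K,V)
rr=np.hypot(W[...,0]-.4285,W[...,1]-.0187); b=(d>0)&(rr<.035)&(W[...,2]>.097)&(W[...,2]<.106)
q=(W[b][:,:2]*1000).astype(np.float32); print('bar',len(q),cv2.minAreaRect(q),W[b][:,2].mean())
c=q.mean(0); u,s,v=np.linalg.svd(q-c); print(c,np.degrees(np.arctan2(v[0,1],v[0,0])))
g=p.max(2); k=b&(g<80); print('ptr',k.sum(),W[k].mean(0)[:2])
k2=b&(g>=80); 
E
python3 go.py .4285 .0187 .095 90
```

```text
bar 1045 ((428.1412658691406, 18.77124786376953), (13.018824577331543, 44.03211975097656), 80.61264038085938) 0.10135981569619211
[427.30948   18.799664] -9.422798
ptr 47 [0.44061888 0.01647269]
tool [0.4317 0.0144 0.2664] tool-y angle 89.95 tilt [0.0006 0.0011] shift [0.0033 0.0041 0.1714] q7 0.95 turn z -0.001
```

The axis is at (0.4285, 0.0187) with disc radius 39.6 mm, and the long mark is 51 mm from it at -108.2°, both as specified. The bar measures 13×44 mm at -9.4°, so the timer has to turn 1.724 rad clockwise.

```bash
python3 -m inch '0.3 -0.003 0.004 0 0 0 0;0.3 0 0 0 0 0 0.082;0.3 0 0 0 0 0 0.082;0.3 0 0 0.02 0 0 0;0.3 0 0 0.035 0 0 0;0.3 0 0 0.035 0 0 0;0.3 0 0 0.02 0 0 0;0.3 0 0 0 0 0 0;0.3 0 0 0 0 0 0;0.3 0 0 0 0 0 0' 30
python3 go.py .4285 .0187 .089 80.6
```

```text
clock: 32.08
tool_pos: [0.4346, 0.0186, 0.1574]
eef_rot: [0.082, 0.997, 0.0, 0.001]
contact_force: [-0.6, 0.4, 0.6]
opening: 0.649
finger_force: 0.0
tool [0.4346 0.0186 0.1574] tool-y angle 80.58 tilt [0.0018 0.0006] shift [ 0.0061 -0.0009  0.0684] q7 0.6 turn z -0.0
```

```bash
python3 -m inch '0.3 0.006 -0.001 0.015 0 0 0;0.3 0 0 0.02 0 0 0;0.3 0 0 0.015 0 0 0;0.3 0 0 0.008 0 0 0;0.3 0 0 0.004 0 0 0;0.3 0 0 0 0 0 0;0.3 0 0 0 0 0 0'
python3 go.py .4285 .0187 .089 80.6
```

```text
clock: 32.67
tool_pos: [0.4283, 0.0181, 0.0956]
eef_rot: [0.082, 0.997, 0.0, 0.001]
contact_force: [-0.3, 0.2, -0.1]
opening: 0.651
finger_force: 0.0
tool [0.4283 0.0181 0.0956] tool-y angle 80.55 tilt [0.0022 0.0004] shift [-0.0001  0.0006  0.0066] q7 0.48 turn z -0.001
```

```bash
python3 -m inch '0.3 0 0.0005 0.004 0 0 0;0.3 0 0 0.002 0 0 0;0.3 0 0 0 0 0 0;-0.2 0 0 0 0 0 0;-0.5 0 0 0 0 0 0;-0.7 0 0 0 0 0 0;-1 0 0 0 0 0 0;-1 0 0 0 0 0 0;-1 0 0 0 0 0 0;-1 0 0 0 0 0 0;-1 0 0 0 0 0 0;-1 0 0 0 0 0 0;-1 0 0 0 0 0 0;-1 0 0 0 0 0 0' 30
python3 go.py .4285 .0187 .089 80.6
```

```text
clock: 33.83
tool_pos: [0.4274, 0.018, 0.0887]
eef_rot: [0.082, 0.997, -0.0, -0.0]
contact_force: [-0.6, -1.8, 0.6]
opening: 0.145
finger_force: 30.0
tool [0.4274 0.018  0.0887] tool-y angle 80.54 tilt [-0.0001 -0.0006] shift [-0.001   0.0008 -0.0003] q7 0.47 turn z -0.001
```

```bash
python3 -m inch '-1 0 0 0 0 0 0.05;-1 0 0 0 0 0 0.1;-1 0 0 0 0 0 0.1;-1 0 0 0 0 0 0.1;-1 0 0 0 0 0 0.1;-1 0 0 0 0 0 0.1;-1 0 0 0 0 0 0.1;-1 0 0 0 0 0 0.1;-1 0 0 0 0 0 0.1;-1 0 0 0 0 0 0.05;-1 0 0 0 0 0 0;-1 0 0 0 0 0 0'
python3 go.py .4285 .0187 .089 -18.2
```

```text
clock: 34.83
tool_pos: [0.4279, 0.0188, 0.0887]
eef_rot: [0.507, 0.862, 0.001, 0.0]
contact_force: [0.0, 0.0, 0.9]
opening: 0.147
finger_force: 30.0
tool [0.4279 0.0188 0.0887] tool-y angle 29.09 tilt [0.0011 0.0006] shift [-0.0004  0.0005 -0.0003] q7 -0.0 turn z 0.825
```

```bash
python3 -m inch '-1 0 0 0 0 0 0.05;-1 0 0 0 0 0 0.1;-1 0 0 0 0 0 0.1;-1 0 0 0 0 0 0.1;-1 0 0 0 0 0 0.1;-1 0 0 0 0 0 0.1;-1 0 0 0 0 0 0.1;-1 0 0 0 0 0 0.1;-1 0 0 0 0 0 0.05;-1 0 0 0 0 0 0.025;-1 0 0 0 0 0 0;-1 0 0 0 0 0 0;-1 0 0 0 0 0 0'
python3 go.py .4285 .0187 .089 -18.2
```

```text
clock: 35.92
tool_pos: [0.4288, 0.0188, 0.0888]
eef_rot: [0.81, 0.586, 0.001, 0.001]
contact_force: [4.0, 1.1, -2.3]
opening: 0.142
finger_force: 30.0
tool [0.4288 0.0188 0.0888] tool-y angle -18.19 tilt [0.0028 0.0007] shift [-0.0002 -0.0002 -0.0002] q7 -0.42 turn z 0.0
```

```bash
python3 -m inch '-0.4 0 0 0 0 0 0;-0.2 0 0 0 0 0 0;0 0 0 0 0 0 0;0.3 0 0 0 0 0 0;0.3 0 0 0 0 0 0;0.3 0 0 0 0 0 0;0.3 0 0 0 0 0 0;0.3 0 0 -0.015 0 0 0;0.3 0 0 -0.03 0 0 0;0.3 0 0 -0.04 0 0 0;0.3 0 0 -0.04 0 0 0;0.3 0 0 -0.04 0 0 0;1 0 0 -0.01 0 0 0;1 0 0 0 0 0 0;1 0 0 0 0 0 0'
python3 - <<'E'
from h import *
p,d,K,V=snap('wrist','w10'); W=world(d,K,V)
rr=np.hypot(W[...,0]-.4285,W[...,1]-.0187); b=(d>0)&(rr<.035)&(W[...,2]>.097)&(W[...,2]<.106)
q=(W[b][:,:2]*1000).astype(np.float32); R=cv2.minAreaRect(q); print('bar',len(q),R)
k=b&(p.max(2)<80); print('ptr',k.sum(),W[k].mean(0)[:2])
m=(d>0)&(rr<.075)&(abs(W[...,2]-.05)<.004)&(p.max(2)<60)
nn,l,st,c=cv2.connectedComponentsWithStats(m.astype(np.uint8))
for i in range(1,nn):
    if st[i,4]>20: print('mark',st[i],ray(*c[i],K,V,.0505))
snap('side','side10');snap('scene','scene10')
E
```

```text
clock: 37.17
tool_pos: [0.4272, 0.0184, 0.2638]
eef_rot: [0.81, 0.586, 0.0, 0.0]
contact_force: [0.2, 0.2, -0.8]
opening: 0.851
finger_force: 0.0
bar 1041 ((428.6882629394531, 18.64952850341797), (43.40390396118164, 12.571576118469238), 71.52973937988281)
ptr 48 [0.42399321 0.00662608]
mark [320 247   4  19  73] [ 0.41209862 -0.0296853   0.0505    ]
```

View pics/w10.png

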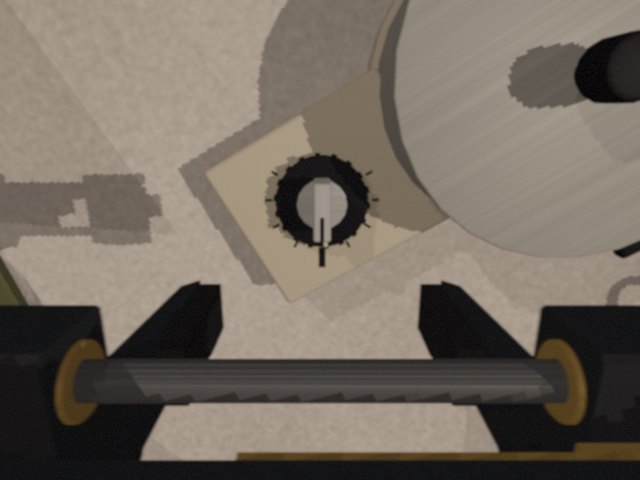

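View pics/side10.png

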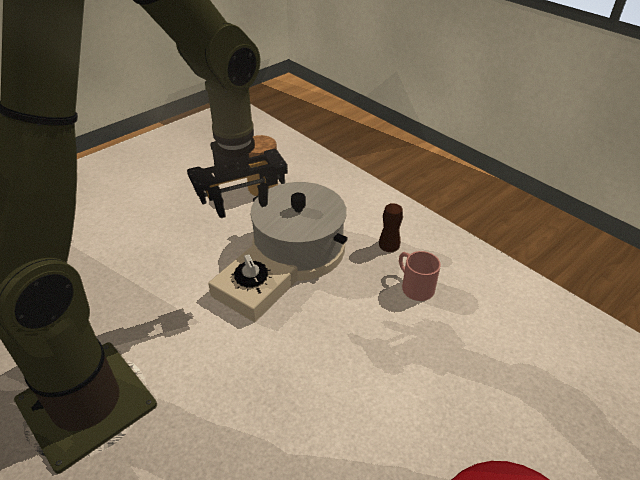

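The pointer line (322,230) lies in line with the long mark (322,257), at -108.5° against -108.7°. The side view shows the lid flat on the pot, the mug and mill standing where they were and the arm clear of everything, so I'm handing in.

```bash
python3 -c "
from plant import r
print(r.finish_job())"
```

```text
the job is handed in; nothing more can be done
None
```

I handed the job in at about 37 s: both jars that were there are in the pot, the lid is back on flat, and the timer pointer is within about 0.2° of the long mark. The bystanders weren't touched; I didn't re-measure the heat knob, and no verdict came back.

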